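# Shut the light-curing unit and hold its spring timer at the third click

## Task

A plaster cast is lying ready in the open drawer of the small white light-curing unit. Push the drawer fully home with the cast still lying flat in it, and only then turn the spring-return timer dial on top of the unit clockwise (seen from above) past its first two clicks to the third, not on to the fourth. It springs back if let go, so finish with the fingers still on the dial holding it at the third click, and leave everything else around the unit where it is.

Things in the scene. Friction and masses are not known exactly. Their poses are not given: they have to be found in the camera images.
- curing_unit: Light-curing unit, a white box fixed to the worktop, 160 mm deep (its x), 200 mm wide (its y), 125 mm high, on rubber feet. Origin: centre of its underside; x points away from its drawer front, to its back (roughly away from the robot), y to its left, z up. Its top is at z = 125 mm.
- drawer (a joint): Opening of the unit's front drawer in m: 0 fully shut, starts 0.04 to 0.07, at most 0.09. It slides along the unit's x: pushing towards the unit's +x shuts it. About 2 N of friction; it stays where it is left. The white front panel is 196 mm wide, 12 mm thick, from 22 to 102 mm above the worktop; its front face is 92 mm in front of the unit's centre when shut.
- drawer_handle (a point): Middle of the drawer's steel bar handle, a round bar 10 mm thick and 100 mm long along the unit's y, 88 mm above the worktop, its axis 26 mm in front of the panel's front face. When the drawer is shut it is 118 mm in front of the unit's centre. Axes as the unit's.
- tray_centre (a point): Centre of the drawer's tray on its upper face, 26 mm above the worktop; moves with the drawer. Axes as the unit's. The tray is 132 mm long (x) and 146 mm wide inside, with 14 mm high walls.
- timer_dial (a joint): Angle of the timer dial in rad about its upright axis: 0 at rest, growing clockwise seen from above. Clicks (detents) at 0.4, 0.8, 1.2 and 1.6 (end stop), marked on the unit's top by one, two, three and four black studs. A spring drives it back to 0, the clicks do not hold it; it takes 0.08 N m to start, 0.15 to 0.2 N m at the third click.
- timer_knob: The black dial: a disc 60 mm across, upper face 12 mm above the unit's top, with an upright grip bar on it, 52 mm long, 14 mm thick, 26 mm high (upper edge 38 mm above the unit's top). Origin: on its axis, at the unit's top, 20 mm in front of the unit's centre. x along the bar; at rest its axes are the unit's. White pointer line at its -x end (drawer side).
- dial_grip (a point): On the dial's axis, in the grip bar, 28 mm above the unit's top (153 mm above the worktop): a place to put the TCP to grip the bar across its 14 mm thickness (the bar's y).
- cast: Cream plaster dental cast, 66 x 68 x 29 mm, loose in the drawer's tray. Origin: centre of its underside.
- pot: Bystander: small glass pot with a red lid, 41 mm wide and 44 mm high, on a back corner of the unit's top (right-hand side, about 100 mm from the dial's axis). Origin: centre of its underside.
- spare_cast: Bystander: another plaster cast, 61 x 65 x 29 mm, on the worktop to the left of the unit. Origin: centre of its underside.
- tub: Bystander: white tub, 73 mm wide, 63 mm high, on the worktop to the right of the unit. Origin: centre of its underside.
- wax: Bystander: red wax stick, 83 x 9 x 9 mm, flat on the worktop, right of the middle, near the front edge. Origin: centre of its underside.
- dropper: Bystander: brown dropper bottle, 40 mm wide, 62 mm high, far to the right. Origin: centre of its underside.
- carver: Bystander: thin wax carver, 144 mm long, 8 mm high, lying on the worktop on the left. Origin: centre of its underside.
- flask_half: Bystander: open grey metal flask half, 122 x 146 x 37 mm, on the worktop far to the right. Origin: centre of its underside.
There are look-alikes about, which are no part of the job. Leave any purple or yellow look-alike of the cast alone.

How it is judged:
By the outcome, as a careful person would: the job done as asked, in the order asked, and still so for the second after the job is handed in, while the arm keeps its last pose, push and grip.
It also fails if it takes over 43 s, if anything falls off the work surface, if the arm or the gripper's body presses on something with over 40 N, if the wrist force passes 120 N, or if a joint passes its speed limit or range.

## Robot

A 7-joint arm with a two-finger parallel gripper is mounted at the origin on a cart in front of the work surface, level with it; the furniture and walls round the work are solid. World frame = base frame: x ahead of the robot, y to its left, z up, the work surface at z = 0. Lengths are in m, angles in rad, forces in N, time in s.
With the tool pointing down it reaches from about 0.425 to 0.875 m from the base axis. Payload 4.7 kg.
Tool frame: the origin (TCP) lies between the finger pads, 19 mm behind the fingertips; this is the grasp point; z points along the fingers, y is the line along which they close (so a half turn about z gives the same grasp; the last joint's range is limited). The gripper opens to 87 mm and grips with 3 to 60 N. Pads are 19 mm wide; open, the fingers measure 117 mm over their backs; the gripper's body (75 mm by 190 mm) begins 51 mm behind the grasp point.
Start: joints at [1.273, 0.321, -0.07, 1.45, 0.023, 1.371, -0.057], TCP at [0.199, -0.619, 0.241] pointing down, gripper open.
Joint ranges: [-2.86, 2.86], [-0.3, 2.09], [-1.38, 1.24], [0.06, 2.45], [-1.56, 4.7], [0.09, 2.05], [-2.69, 2.69]. Speed limits (rad/s): [2.57, 2.57, 3.14, 3.14, 3.14, 3.14, 3.14].

## Interface

Orientations are given as a rotation vector (axis times angle).
In Python, from bench import ctrl gives the robot as it stands.
- The arm moves only by the tool step_arm, never from a script. Its argument "commands" is a list of rows, each an object with "travel": the shift along the tool's x, y, z in m, a list of three; "turn": the turn, a rotation vector about the tool's x, y, z in degrees, a list of three. A call has 1 to 5 rows; each row is the pose to reach, as a shift and turn from the pose commanded when the call began, along the tool's axes at that moment; what a row does not reach only later rows make up. A row lasts 1/10 s, in which the tool goes at most 50 mm and 8.59 degrees, less where a joint would pass 70% of its speed; a pose out of reach is approached as far as the arm can. A call with a gripper value outside its range is refused whole. "gripper" is the opening, from 0 (shut) to 1 (fully open), set as the call begins (left out, the last holds). The fingers move at their own pace and stop on an object; "force" is the grip in N (left out, the last holds). Time passes only in rows, so rows that repeat a pose let the fingers close. It gives the time, the measured TCP pose, the force, the opening and the grip force at its end, in the units of the state.
- ctrl.get_state(): the state, without advancing time (a new reading comes with each control period).
- ctrl.get_image(name): name is "scene" or "top" or "wrist"; returns the picture (384x512x3 uint8, red, green, blue); there is no depth.
- ctrl.camera_model(name): a dict with "fx", "fy", "cx", "cy" (pixels), "R" (3x3) and "t" (3): a world point X has camera coordinates R X + t; the wrist camera has in their place "T_tool_cam" (4x4, takes a point from camera to tool coordinates, whose origin is the TCP and whose axes are the flange's). Camera axes: x right, y down, z forward; pixel columns grow to the right and rows downward; lengths in m; the calibration is good to about 2 mm. A picture is of the moment at which its call begins: read the wrist's pose just before it. camera_model takes no time and is no camera call.
- ctrl.close_job(): hands the job in; it is judged then, once.
The state is a dict: "time": time; "joint_positions": joint angles; "qd": joint speeds; "joint_torque": joint torques, N m; "position": TCP position; "tool_rot": TCP orientation; "ft_force": force on the tool from outside, world axes, zero at the start; "torque": the same for the moment, N m; "grip_width": opening from 0.0 (shut) to 1.0 (fully open); "grip_force": force on a finger pad.
Only numpy, scipy, OpenCV 4.12 (cv2) and the standard library are available. Lean on these libraries where they do the work, as an engineer would, in place of code of your own. Each camera call takes 0.05 s, during which the arm holds its last target. There are 200 camera calls.

## Working session

There is one attempt and no reset: what is moved stays moved. The work goes in short steps, Python scripts to look and compute and a tool call to move; the robot and the scene stay as the last step left them, time stands still between calls to the robot, and variables do not carry over. Pictures are saved under pics/ and viewed, at most 10 in all, crops included, and the job is handed in when it is done.

Besides the shell and the picture viewer there is one more tool, called after "Emit:" as a command line: name --argument value ..., lists and objects as JSON in quotes. step_arm: Moves the arm, as the interface text tells. Its arguments: {"type":"object","properties":{"commands":{"type":"array"},"gripper":{"type":"number"},"force":{"type":"number"}},"required":["commands"]}

```bash
mkdir -p pics; ls
python3 - <<'E'
from bench import ctrl
import cv2,json
s=ctrl.get_state(); print({k:s[k] for k in('time','position','tool_rot','ft_force','grip_width')})
for n in('scene','top'):
    cv2.imwrite(f'pics/{n}0.png',ctrl.get_image(n)[:,:,::-1]); 
    m=ctrl.camera_model(n); print(n,m)
print(ctrl.camera_model('wrist'))
E
```

```text
pics
{'time': 0.0, 'position': array([ 0.19915743, -0.61816715,  0.24016376]), 'tool_rot': array([-3.10161346e+00, -4.87523274e-01,  6.96022211e-04]), 'ft_force': array([0.67554907, 0.47295239, 0.77478098]), 'grip_width': 0.9977628070587208}
scene {'fx': 473.0565500919771, 'fy': 473.0565500919771, 'cx': 256.9932171729744, 'cy': 192.36639513307674, 'R': array([[-0.70962138, -0.70454875,  0.00696819],
       [-0.45430191,  0.44996861, -0.76885501],
       [ 0.53856037, -0.54876161, -0.63938519]]), 't': array([0.35260584, 0.36754976, 1.01334752])}
top {'fx': 457.098835400943, 'fy': 457.098835400943, 'cx': 262.8865702375103, 'cy': 191.45566375356077, 'R': array([[ 2.41108085e-02, -9.99702615e-01,  3.65373133e-03],
       [-9.83250339e-01, -2.43741571e-02, -1.80623011e-01],
       [ 1.80658353e-01,  7.62434261e-04, -9.83545616e-01]]), 't': array([-0.06886357,  0.54044951,  1.6324191 ])}
{'fx': 319.4445797393724, 'fy': 319.4445797393724, 'cx': 249.43948472682672, 'cy': 189.2696526692424, 'T_tool_cam': array([[ 1.03762640e-03, -9.53671669e-01, -3.00847586e-01,
         8.22187571e-02],
       [ 9.99999462e-01,  9.85709733e-04,  3.24358233e-04,
         6.53714457e-04],
       [-1.27828640e-05, -3.00847761e-01,  9.53672179e-01,
        -1.42307330e-01],
       [ 0.00000000e+00,  0.00000000e+00,  0.00000000e+00,
         1.00000000e+00]])}
```

View pics/scene0.png

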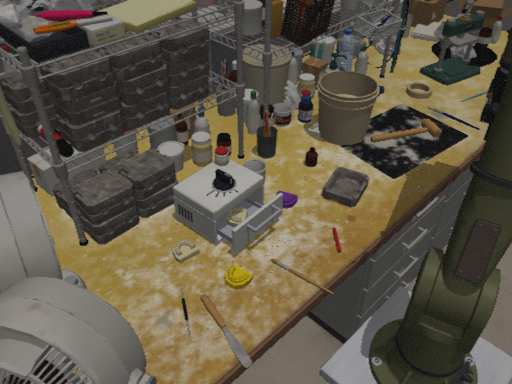

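View pics/top0.png

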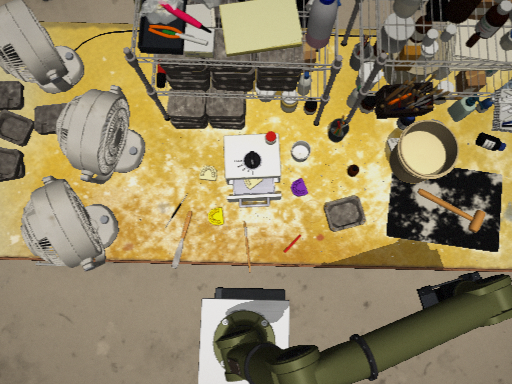

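The top view shows the white unit at about (252,157) with its black dial at (252,160) and the open drawer's handle at about (250,202). Possible casts:
- cream cast in the drawer at (251,184): this is the one wanted
- cream spare cast at (208,173)
- yellow cast at (215,216)
- purple cast at (299,187)

I'll check this in one close crop.

Run:
```python
import cv2
a=cv2.imread('pics/top0.png')[125:215,200:320]
cv2.imwrite('pics/crop_top.png',cv2.resize(a,None,fx=6.5,fy=6.5,interpolation=cv2.INTER_CUBIC))
```

```text
(no output)
```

View pics/crop_top.png

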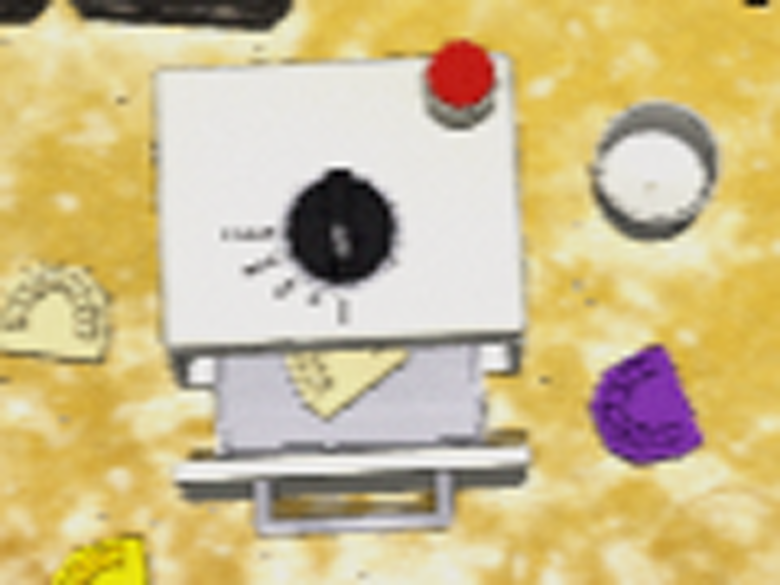

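```bash
cat > h.py <<'E'
import numpy as np, cv2
from bench import ctrl
from scipy.spatial.transform import Rotation as Rot
def ray(m,px,z):
    d=m['R'].T@np.array([(px[0]-m['cx'])/m['fx'],(px[1]-m['cy'])/m['fy'],1.]); c=-m['R'].T@m['t']
    return c+d*(z-c[2])/d[2]
def proj(m,X):
    p=m['R']@np.asarray(X)+m['t']; return p[:2]/p[2]*m['fx']+[m['cx'],m['cy']]
def wristm(s):
    m=dict(ctrl.camera_model('wrist')); T=np.eye(4); T[:3,:3]=Rot.from_rotvec(s['tool_rot']).as_matrix(); T[:3,3]=s['position']
    C=np.linalg.inv(T@m['T_tool_cam']); m['R']=C[:3,:3]; m['t']=C[:3,3]; return m
E
python3 - <<'E'
from h import *
m=ctrl.camera_model('top')
P=lambda x,y,z: ray(m,(200+x/6.5,125+y/6.5),z).round(4)
TL,TR,BR,BL=[P(*p,.125) for p in((155,72),(510,55),(523,335),(168,350))]
print(TL,TR,BR,BL,(TL+TR+BR+BL)/4)
f=(TL+TR-BL-BR)/2; l=(TL+BL-TR-BR)/2
print(np.hypot(*f[:2]),np.hypot(*l[:2]),np.degrees([np.arctan2(f[1],f[0]),np.arctan2(-l[0],l[1])]))
print('dial',P(340,230,.137),'handle',P(258,527,.09),P(450,520,.09))
s=ctrl.get_state(); R=Rot.from_rotvec(s['tool_rot']).as_matrix(); print(R.round(3))
E
```

```text
[0.7267 0.0893 0.125 ] [ 0.7414 -0.1066  0.125 ] [ 0.5832 -0.1165  0.125 ] [0.57  0.076 0.125] [ 0.655325 -0.01445   0.125   ]
0.15787673197783134 0.19470039162775202 [4.21360705 4.10867976]
dial [ 0.6364 -0.0157  0.137 ] handle [0.4794 0.0258 0.09  ] [ 0.4859 -0.0795  0.09  ]
[[ 0.952  0.307 -0.001]
 [ 0.307 -0.952  0.002]
 [-0.    -0.002 -1.   ]]
```

The crop confirms it: the cream cast lies in the tray at crop (340,380). The unit's yaw is about 4.1°, its centre is (0.655,-0.0145), and the drawer is open about 55 mm. I'll approach with the tool turned to yaw 184°, which leaves the last joint range for the dial turn, and push the handle with closed fingers.

```bash
cat >> h.py <<'E'
def plan(pos,yaw,p0=None,y0=None,n=5):
    "rows from p0,y0 (default measured) to a pointing-down pose, yaw of tool x in deg"
    s=ctrl.get_state(); R=Rot.from_rotvec(s['tool_rot']).as_matrix()
    p0=s['position'] if p0 is None else p0
    if y0 is None: y0=np.degrees(np.arctan2(R[1,0],R[0,0]))
    c,q=np.cos(np.radians(y0)),np.sin(np.radians(y0))
    Rn=np.array([[c,q,0],[q,-c,0],[0,0,-1]])
    d=Rn.T@(np.asarray(pos)-p0); t=-((yaw-y0+180)%360-180)
    print('from',np.round(p0,4),round(y0,1),'travel',d.round(4),'turn z',round(t,1))
E
python3 - <<'E'
from h import *
W=[((.33,-.46,.24),60),((.43,-.27,.24),102),((.45,-.13,.24),143),((.44,-.030,.2),184.2)]
p,y=None,None
for w in W: plan(*w,p,y); p,y=w
E
```

```text
from [ 0.1992 -0.6182  0.2403] 17.9 travel [ 0.173  -0.1105  0.0003] turn z -42.1
from [ 0.33 -0.46  0.24] 60 travel [ 0.2145 -0.0084  0.    ] turn z -42
from [ 0.43 -0.27  0.24] 102 travel [0.1328 0.0487 0.    ] turn z -41
from [ 0.45 -0.13  0.24] 143 travel [0.0682 0.0738 0.04  ] turn z -41.2
```

Emit:
step_arm --commands '[{"travel": [0.035, -0.022, 0], "turn": [0, 0, -8.4]}, {"travel": [0.069, -0.044, 0], "turn": [0, 0, -16.8]}, {"travel": [0.104, -0.066, 0], "turn": [0, 0, -25.2]}, {"travel": [0.138, -0.088, 0], "turn": [0, 0, -33.7]}, {"travel": [0.173, -0.11, 0], "turn": [0, 0, -42]}]' --gripper 0 --force 40

```text
time: 0.6
position: [0.3308, -0.4594, 0.2408]
tool_rot: [-2.717, -1.575, 0.001]
ft_force: [0.7, -0.6, 0.9]
grip_width: 0.634
grip_force: 0.0
```

Emit:
step_arm --commands '[{"travel": [0.043, -0.002, 0], "turn": [0, 0, -8.4]}, {"travel": [0.086, -0.003, 0], "turn": [0, 0, -16.8]}, {"travel": [0.129, -0.005, 0], "turn": [0, 0, -25.2]}, {"travel": [0.172, -0.007, 0], "turn": [0, 0, -33.6]}, {"travel": [0.2145, -0.008, 0], "turn": [0, 0, -42]}]'

```text
time: 1.1
position: [0.4313, -0.2695, 0.241]
tool_rot: [-1.972, -2.445, 0.001]
ft_force: [0.5, 0.0, 0.2]
grip_width: 0.173
grip_force: 0.0
```

Emit:
step_arm --commands '[{"travel": [0.027, 0.01, 0], "turn": [0, 0, -8.2]}, {"travel": [0.053, 0.019, 0], "turn": [0, 0, -16.4]}, {"travel": [0.08, 0.029, 0], "turn": [0, 0, -24.6]}, {"travel": [0.106, 0.039, 0], "turn": [0, 0, -32.8]}, {"travel": [0.133, 0.049, 0], "turn": [0, 0, -41]}]'

```text
time: 1.6
position: [0.4514, -0.13, 0.2409]
tool_rot: [-0.992, -2.98, 0.0]
ft_force: [0.0, 0.2, 0.1]
grip_width: 0.005
grip_force: 0.0
```

Emit:
step_arm --commands '[{"travel": [0.014, 0.015, 0], "turn": [0, 0, -8.2]}, {"travel": [0.027, 0.03, 0], "turn": [0, 0, -16.5]}, {"travel": [0.041, 0.044, 0], "turn": [0, 0, -24.7]}, {"travel": [0.055, 0.059, 0.02], "turn": [0, 0, -33]}, {"travel": [0.068, 0.074, 0.04], "turn": [0, 0, -41.2]}]'

```text
time: 2.1
position: [0.4421, -0.0304, 0.2009]
tool_rot: [-0.12, 3.138, -0.001]
ft_force: [-0.2, 0.1, -0.0]
grip_width: 0.004
grip_force: 0.0
```

Run:
```python
from h import *
s=ctrl.get_state(); m=wristm(s)
im=ctrl.get_image('wrist')[:,:,::-1]; cv2.imwrite('pics/w1.png',cv2.resize(im,(768,576)))
f=np.array([np.cos(np.radians(4.15)),np.sin(np.radians(4.15)),0]);l=np.array([-f[1],f[0],0]);c=np.array([.6553,-.0145,0])
for n,o in dict(dial=(-.02,0,.163),h1=(-.173,.05,.088),h2=(-.173,-.05,.088),fl=(-.08,.1,.125),fr=(-.08,-.1,.125)).items():
    print(n,(proj(m,c+f*o[0]+l*o[1]+[0,0,o[2]])*1.5).round())
plan((.4405,-.030,.086),184.2)
```

```text
dial [374. 678.]
h1 [461. 356.]
h2 [291. 355.]
fl [550. 533.]
fr [200. 531.]
from [ 0.4398 -0.0264  0.1976] -175.1 travel [-0.0004 -0.0036  0.1116] turn z 0.7
```

View pics/w1.png

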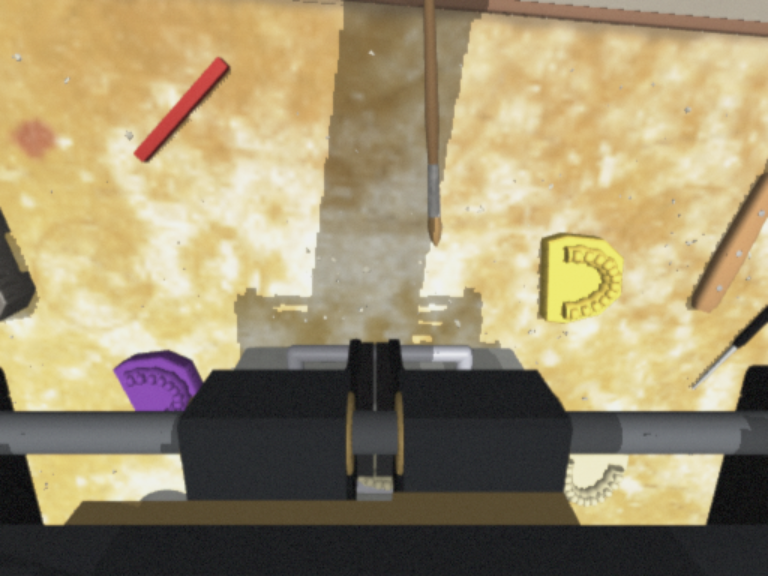

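The wrist view shows the handle bar from about (290,356) to (470,356), where I predicted it, with the fingers at (375,350) centred on it. I'll descend in front of it.

Emit:
step_arm --commands '[{"travel": [0.0, -0.002, 0.03]}, {"travel": [0.0, -0.003, 0.06]}, {"travel": [0.0, -0.003, 0.09]}, {"travel": [0.0, -0.003, 0.112]}, {"travel": [0.0, -0.003, 0.112]}]'

```text
$.commands[0]: bad value
```

Run:
```python
from h import *
s=ctrl.get_state(); print(s['ft_force'])
plan((.523,-.024,.086),184.2)
```

```text
[-2.14360351  3.69431819 -2.87489424]
from [ 0.4398 -0.0264  0.1976] -175.1 travel [-0.0831 -0.0048  0.1116] turn z 0.7
```

Emit:
step_arm --commands '[{"travel": [0.0, 0.0, 0.03], "turn": [0, 0, 0]}, {"travel": [0.0, 0.0, 0.06], "turn": [0, 0, 0]}, {"travel": [0.0, 0.0, 0.09], "turn": [0, 0, 0]}, {"travel": [0.0, 0.0, 0.113], "turn": [0, 0, 0]}, {"travel": [0.0, 0.0, 0.113], "turn": [0, 0, 0]}]'

```text
time: 2.65
position: [0.4393, -0.0311, 0.0855]
tool_rot: [0.109, -3.133, -0.003]
ft_force: [0.1, -0.4, 0.1]
grip_width: 0.006
grip_force: 0.0
```

Run:
```python
from h import *
s=ctrl.get_state(); print(s['ft_force'],s['position'])
plan((.523,-.024,.086),184.2)
```

```text
[ 0.14717305 -0.4192742   0.07699985] [ 0.43929803 -0.0310823   0.08547372]
from [ 0.4393 -0.0311  0.0855] -176.0 travel [-0.084   0.0012 -0.0005] turn z -0.2
```

Emit:
step_arm --commands '[{"travel": [-0.007, 0, 0], "turn": [0, 0, 0]}, {"travel": [-0.014, 0, 0], "turn": [0, 0, 0]}, {"travel": [-0.019, 0, 0], "turn": [0, 0, 0]}, {"travel": [-0.023, 0, 0], "turn": [0, 0, 0]}, {"travel": [-0.027, 0, 0], "turn": [0, 0, 0]}]'

```text
time: 3.15
position: [0.4691, -0.0293, 0.0886]
tool_rot: [0.111, -3.139, 0.001]
ft_force: [-2.0, -0.5, 0.8]
grip_width: 0.007
grip_force: 1.1
```

Emit:
step_arm --commands '[{"travel": [-0.004, 0, 0], "turn": [0, 0, 0]}, {"travel": [-0.009, 0, 0], "turn": [0, 0, 0]}, {"travel": [-0.014, 0, 0], "turn": [0, 0, 0]}, {"travel": [-0.019, 0, 0], "turn": [0, 0, 0]}, {"travel": [-0.024, 0, 0], "turn": [0, 0, 0]}]'

```text
time: 3.65
position: [0.4934, -0.0275, 0.0882]
tool_rot: [0.111, -3.139, 0.0]
ft_force: [-2.3, -0.5, 1.2]
grip_width: 0.007
grip_force: 1.2
```

Emit:
step_arm --commands '[{"travel": [-0.005, 0, 0], "turn": [0, 0, 0]}, {"travel": [-0.01, 0, 0], "turn": [0, 0, 0]}, {"travel": [-0.015, 0, 0], "turn": [0, 0, 0]}, {"travel": [-0.019, 0, 0], "turn": [0, 0, 0]}, {"travel": [-0.022, 0, 0], "turn": [0, 0, 0]}]'

```text
time: 4.15
position: [0.5153, -0.0259, 0.0882]
tool_rot: [-0.111, 3.14, 0.0]
ft_force: [-1.6, -0.2, 1.0]
grip_width: 0.003
grip_force: 1.1
```

Contact was made at the drawer's own 2 N friction. I'll go on slowly to the end stop.

Emit:
step_arm --commands '[{"travel": [-0.002, 0, 0], "turn": [0, 0, 0]}, {"travel": [-0.004, 0, 0], "turn": [0, 0, 0]}, {"travel": [-0.006, 0, 0], "turn": [0, 0, 0]}, {"travel": [-0.008, 0, 0], "turn": [0, 0, 0]}, {"travel": [-0.008, 0, 0], "turn": [0, 0, 0]}]'

```text
time: 4.65
position: [0.5233, -0.0253, 0.0882]
tool_rot: [-0.112, 3.139, 0.0]
ft_force: [-1.1, 0.5, 0.2]
grip_width: 0.003
grip_force: 0.4
```

Emit:
step_arm --commands '[{"travel": [-0.0015, 0, 0], "turn": [0, 0, 0]}, {"travel": [-0.003, 0, 0], "turn": [0, 0, 0]}, {"travel": [-0.0045, 0, 0], "turn": [0, 0, 0]}, {"travel": [-0.006, 0, 0], "turn": [0, 0, 0]}]'

```text
time: 5.05
position: [0.5245, -0.0252, 0.0877]
tool_rot: [0.111, -3.129, 0.002]
ft_force: [-15.7, -0.4, 12.5]
grip_width: 0.002
grip_force: 8.5
```

The force rose to 16 N at TCP x 0.5245, the expected stop, so the drawer is home. I'll back off, rise and look.

Emit:
step_arm --commands '[{"travel": [0.003, 0, 0], "turn": [0, 0, 0]}, {"travel": [0.02, 0, 0], "turn": [0, 0, 0]}, {"travel": [0.03, 0, -0.03], "turn": [0, 0, 0]}, {"travel": [0.03, 0, -0.08], "turn": [0, 0, 0]}, {"travel": [0.03, 0, -0.13], "turn": [0, 0, 0]}]' --gripper 0.6

```text
time: 5.55
position: [0.4988, -0.0271, 0.2196]
tool_rot: [-0.112, 3.139, -0.0]
ft_force: [0.7, -1.2, 1.3]
grip_width: 0.373
grip_force: 0.0
```

Run:
```python
from h import *
a=ctrl.get_image('scene')[:,:,::-1][140:270,150:310]
b=ctrl.get_image('top')[:,:,::-1][125:225,195:315]
a=cv2.resize(a,(480,390),interpolation=cv2.INTER_CUBIC); a=cv2.resize(a,None,fx=390/390,fy=1)
b=cv2.resize(b,(300,250),interpolation=cv2.INTER_CUBIC); c=np.zeros((390,780,3),np.uint8); c[:,:480]=a; c[:250,480:]=b
cv2.imwrite('pics/shut.png',c)
print(ctrl.get_state()['position'])
```

```text
[ 0.50392434 -0.02702113  0.22570639]
```

View pics/shut.png

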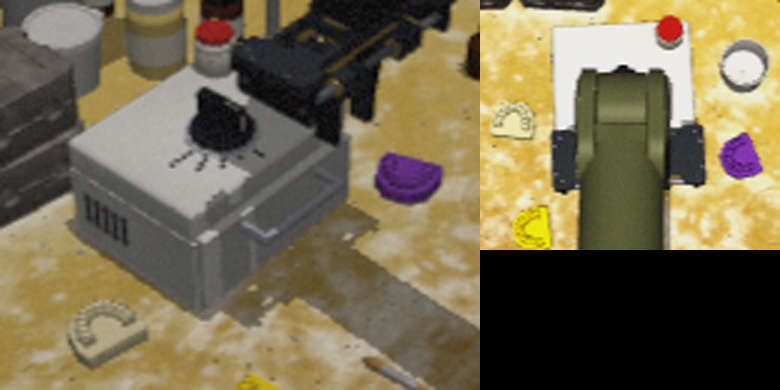

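The drawer is home and its handle is tucked against the front. The dial is at rest, and the pot, tub and casts have not moved. I'll move above the dial with the fingers open across the bar.

Run:
```python
from h import *
plan((.6355,-.0158,.205),184.15,np.array([.5,-.0271,.2177]),184.1)
```

```text
from [ 0.5    -0.0271  0.2177] 184.1 travel [-0.136   0.0016  0.0127] turn z -0.1
```

Emit:
step_arm --commands '[{"travel": [-0.034, 0.0, 0], "turn": [0, 0, 0]}, {"travel": [-0.068, 0.001, 0], "turn": [0, 0, 0]}, {"travel": [-0.1, 0.0015, 0], "turn": [0, 0, 0]}, {"travel": [-0.136, 0.0015, 0], "turn": [0, 0, 0]}, {"travel": [-0.136, 0.0015, 0.0], "turn": [0, 0, 0]}]'

```text
time: 6.15
position: [0.638, -0.0156, 0.2162]
tool_rot: [-0.111, 3.139, 0.005]
ft_force: [-0.2, 0.4, -0.5]
grip_width: 0.599
grip_force: 0.0
```

Run:
```python
from h import *
s=ctrl.get_state(); m=wristm(s); print(s['position'],s['ft_force'],s['grip_width'])
im=ctrl.get_image('wrist')[:,:,::-1]; cv2.imwrite('pics/w2.png',cv2.resize(im,(768,576)))
y=np.radians(4.15);f=np.array([np.cos(y),np.sin(y),0]);l=np.array([-f[1],f[0],0]);c=np.array([.6553,-.0145,0])
for n,o in dict(barend=(-.046,0,.163),bl=(-.046,.007,.163),br=(-.046,-.007,.163),fl=(-.08,.1,.125),fr=(-.08,-.1,.125)).items():
    print(n,(proj(m,c+f*o[0]+l*o[1]+[0,0,o[2]])*1.5).round())
```

```text
[ 0.63796852 -0.01563152  0.21616093] [-0.18732091  0.42029806 -0.47617433] 0.5994454920779761
barend [375. 269.]
bl [392. 269.]
br [359. 269.]
fl [584. 179.]
fr [165. 179.]
```

View pics/w2.png

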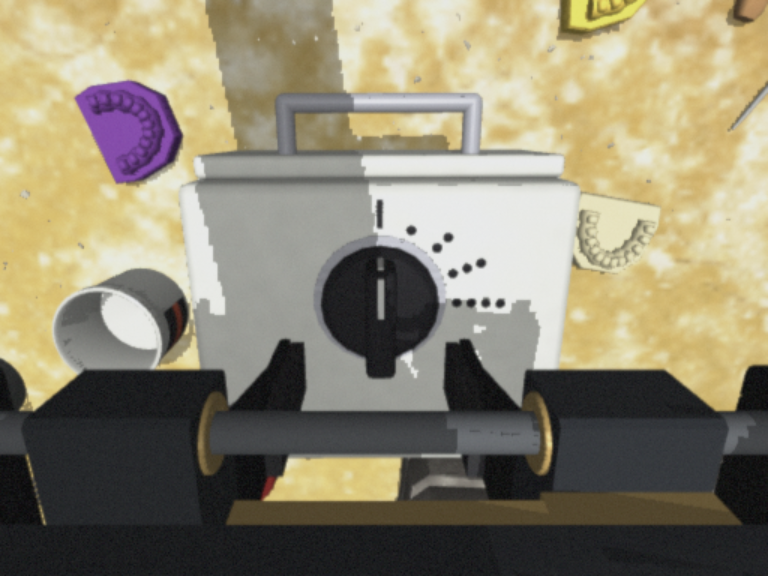

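The wrist view shows the bar in line with the tool at column 381, between the open fingers (inner edges about 305 and 445, middle 375), so a small shift to tool +y is needed. The disc's centre is near (380,300) and the bar's far top end near (381,378).

Run:
```python
from h import *
s=ctrl.get_state(); m=wristm(s)
R=lambda x,y,z: ray(m,(x/1.5,y/1.5),z).round(4)
print('disc',(R(380,246,.137)+R(380,360,.137))/2,R(323,300,.137),R(438,300,.137),'bar ends',R(381,257,.163),R(381,378,.163),'handle',R(379,102,.09))
plan((.6365,-.0133,.16),184.2)
```

```text
disc [ 0.63285 -0.01335  0.137  ] [ 0.6322 -0.0415  0.137 ] [0.6281 0.0148 0.137 ] bar ends [ 0.6018 -0.0157  0.163 ] [ 0.6587 -0.0113  0.163 ] handle [ 0.5367 -0.0206  0.09  ]
from [ 0.6359 -0.0155  0.2166] -175.9 travel [-0.0007  0.0021  0.0566] turn z -0.1
```

Emit:
step_arm --commands '[{"travel": [0.003, 0.002, 0.015], "turn": [0, 0, 0]}, {"travel": [0.003, 0.002, 0.03], "turn": [0, 0, 0]}, {"travel": [0.003, 0.002, 0.042], "turn": [0, 0, 0]}, {"travel": [0.003, 0.002, 0.05], "turn": [0, 0, 0]}, {"travel": [0.003, 0.002, 0.057], "turn": [0, 0, 0]}]'

```text
time: 6.7
position: [0.6309, -0.0145, 0.1604]
tool_rot: [0.111, -3.139, 0.001]
ft_force: [0.9, -0.2, -0.4]
grip_width: 0.595
grip_force: 0.0
```

Emit:
step_arm --commands '[{"travel": [0, 0, 0], "turn": [0, 0, 0]}, {"travel": [0, 0, 0], "turn": [0, 0, 0]}, {"travel": [0, 0, 0], "turn": [0, 0, 0]}, {"travel": [0, 0, 0], "turn": [0, 0, 0]}, {"travel": [0, 0, 0], "turn": [0, 0, 0]}]' --gripper 0 --force 50

```text
time: 7.2
position: [0.6316, -0.0141, 0.1616]
tool_rot: [-0.111, 3.139, -0.0]
ft_force: [0.0, -0.7, 0.8]
grip_width: 0.233
grip_force: 0.0
```

Emit:
step_arm --commands '[{"travel": [0, 0, 0], "turn": [0, 0, 0]}, {"travel": [0, 0, 0], "turn": [0, 0, 0]}, {"travel": [0, 0, 0], "turn": [0, 0, 0]}]'

```text
time: 7.5
position: [0.6315, -0.0133, 0.1615]
tool_rot: [-0.113, 3.139, 0.001]
ft_force: [-1.8, 1.9, 1.0]
grip_width: 0.156
grip_force: 50.0
```

The bar is gripped: 13.6 mm opening, 50 N, side forces under 2 N. I'll turn clockwise, which is +z of the tool.

Emit:
step_arm --commands '[{"travel": [0, 0, 0], "turn": [0, 0, 5]}, {"travel": [0, 0, 0], "turn": [0, 0, 11]}, {"travel": [0, 0, 0], "turn": [0, 0, 17]}, {"travel": [0, 0, 0], "turn": [0, 0, 23]}, {"travel": [0, 0, 0], "turn": [0, 0, 29]}]'

```text
time: 8.0
position: [0.632, -0.0106, 0.1615]
tool_rot: [0.68, 3.066, 0.007]
ft_force: [0.4, 6.8, -0.8]
grip_width: 0.154
grip_force: 50.0
```

Run:
```python
from h import *
s=ctrl.get_state(); r=s['tool_rot']; print(np.degrees(2*np.arctan2(r[1],r[0]))%360,s['ft_force'],s['torque'],s['joint_positions'].round(2))
```

```text
154.9858570585286 [ 0.4281916   6.80113097 -0.83136414] [ 1.5075373  -0.55344264  0.16479597] [ 0.47  0.4  -0.62  1.58  0.24  1.24  0.94]
```

The turn tracks, at 29°. The 7 N side force shows the grip is about 5 mm in front of the axis, so I'll follow that small arc while turning on.

Emit:
step_arm --commands '[{"travel": [0.001, 0.0025, 0], "turn": [0, 0, 8]}, {"travel": [0.0005, 0.0035, 0], "turn": [0, 0, 16]}, {"travel": [0, 0.004, 0], "turn": [0, 0, 24]}, {"travel": [-0.0005, 0.005, 0], "turn": [0, 0, 31]}, {"travel": [-0.001, 0.0055, 0], "turn": [0, 0, 37]}]'

```text
time: 8.5
position: [0.6346, -0.0077, 0.1615]
tool_rot: [-1.62, -2.691, -0.002]
ft_force: [-1.1, 3.5, 1.6]
grip_width: 0.159
grip_force: 50.0
```

Run:
```python
from h import *
s=ctrl.get_state(); r=s['tool_rot']; print(np.degrees(2*np.arctan2(r[1],r[0]))%360,s['ft_force'],s['torque'],s['grip_force'])
im=ctrl.get_image('wrist')[:,:,::-1]; cv2.imwrite('pics/w3.png',cv2.resize(im,(768,576)))
```

```text
117.8938178863952 [-1.13730383  3.45894625  1.57488863] [0.76501779 0.04102935 0.10944583] 49.99969840049744
```

View pics/w3.png

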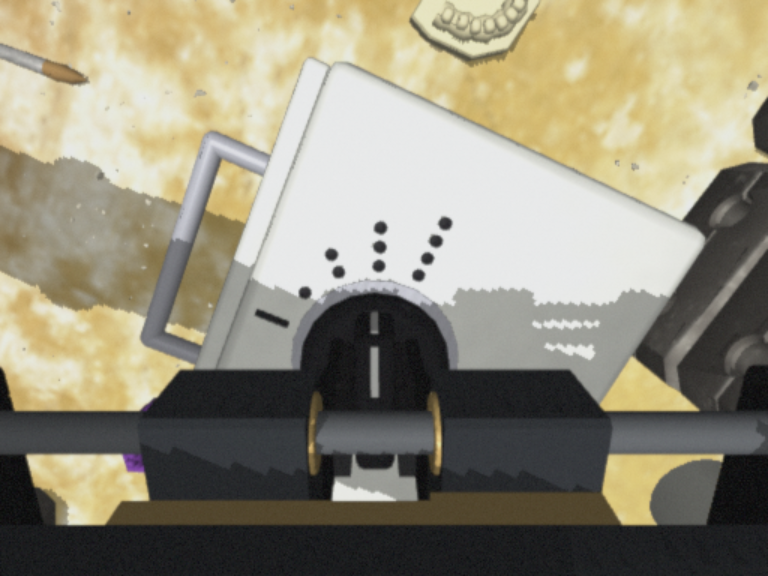

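The pointer (375,320 to 397) points almost at the three-stud row (379,265 to 380,228), with the tool turned 66.3°. About 3° more puts it on the third click.

Emit:
step_arm --commands '[{"travel": [0, 0, 0], "turn": [0, 0, 1.5]}, {"travel": [0, 0, 0], "turn": [0, 0, 3]}, {"travel": [0, 0, 0], "turn": [0, 0, 3]}, {"travel": [0, 0, 0], "turn": [0, 0, 3]}, {"travel": [0, 0, 0], "turn": [0, 0, 3]}]'

```text
time: 9.05
position: [0.6349, -0.0077, 0.1615]
tool_rot: [-1.683, -2.652, -0.004]
ft_force: [-0.3, 5.8, 1.3]
grip_width: 0.155
grip_force: 50.0
```

Run:
```python
from h import *
s=ctrl.get_state(); r=s['tool_rot']; print(s['time'],np.degrees(2*np.arctan2(r[1],r[0]))%360,s['ft_force'],s['torque'],s['grip_force'])
im=ctrl.get_image('wrist')[:,:,::-1]; a=cv2.resize(im[120:280,170:370],(500,400),interpolation=cv2.INTER_CUBIC)
b=cv2.resize(ctrl.get_image('scene')[:,:,::-1][140:280,150:265],(300,365)); c=np.zeros((400,800,3),np.uint8); c[:,:500]=a; c[:365,500:]=b
cv2.imwrite('pics/w4.png',c)
```

```text
9.05 115.2152725669419 [-0.30799977  5.77659833  1.32105314] [ 1.15271394 -0.1354757   0.16927069] 50.00735342502594
```

View pics/w4.png

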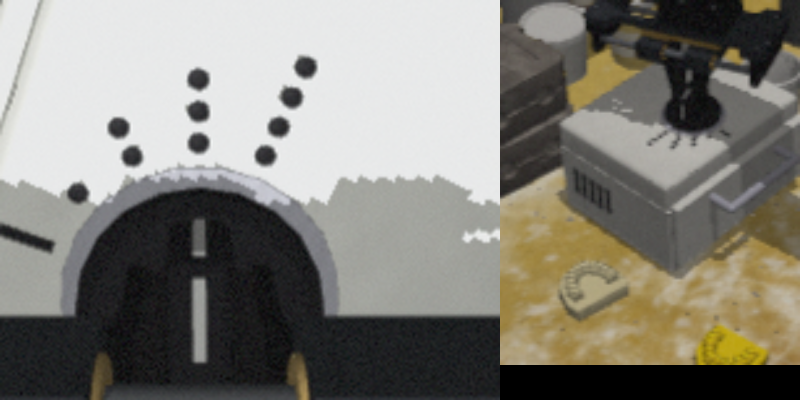

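The pointer (crop 199,220 to 360) lines up with the three studs (198,78 to 143). The tool has turned 69° (1.2 rad), the holding torque is 0.17 N m, and the drawer is still shut. I'll hand in now.

```bash
python3 -c "
from bench import ctrl
print(ctrl.close_job())"
```

```text
the job is handed in; nothing more can be done
None
```

The job is handed in at about 9 s: the drawer was pushed home until it met its stop, then the dial was turned to the third click, where the gripper still holds it, and I saw nothing else moved; the cast can't be seen with the drawer shut, so that it still lies flat is inferred from the slow push meeting only about 2 N until the stop.

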